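Present a notched slide label up

ROBOT

A 6-joint arm with a two-finger parallel gripper is mounted at the origin on a cart in front of the work surface, level with it; the furniture and walls round the work are solid. World frame = base frame: x ahead of the robot, y to its left, z up, the work surface at z = 0. Lengths are in mm, angles in rad, forces in N, time in s.
With the tool pointing down it reaches from about 350 to 875 mm from the base axis. Payload 4.2 kg.
Tool frame: the origin (TCP) lies between the finger pads; the fingertips stand 17 mm ahead of it and the grasp point (between the pads) lies 2 mm behind it; z points along the fingers, y is the line along which they close (so a half turn about z gives the same grasp; the last joint's range is limited). The gripper opens to 85 mm and grips with 20 to 120 N. Pads are 22 mm wide; open, the fingers measure 114 mm over their backs; the gripper's body (76 mm by 85 mm) begins 54 mm behind the grasp point. The pads swing forward as they close: fully open they stand 13 mm farther back than shut.
Start: joints at [1.604, 0.385, 0.008, 0, -1.194, -0.259], TCP at [139.897, 609.121, 248.312] pointing down, gripper open.
Joint ranges: [-3.14, 3.14], [-1.21, 2.06], [-1.07, 1.41], [-3.16, 2.05], [-2.99, -0.16], [-3.1, 3.1]. Speed limits (rad/s): [2.79, 2.79, 3.14, 3.14, 3.14, 3.14].

INTERFACE

Orientations are given as a unit quaternion [x, y, z, w].
In Python, from bench import arm gives the robot as it stands.
- The arm moves only by the tool jog_arm, called after "Emit:" in YAML: its name, and indented under it one key for each argument. Schema: {"type":"object","properties":{"deltas":{"type":"array","items":{"type":"number"},"minItems":6,"maxItems":60},"finger_gap":{"type":"number"},"only":{"type":"string"},"quiet":{"type":"boolean"},"lines":{"type":"string"}},"required":["deltas"],"additionalProperties":false}. deltas is one flat list of numbers that holds 1 to 10 rows one after another, with no inner brackets; each row has 6 numbers: dx, dy, dz in shares of 500 mm (1.0 is 500 mm), then a rotation vector rx, ry, rz in parts of the range, where 1.0 means 120 degrees; each row is the pose to reach, as a shift and turn from the pose commanded when the call began, along the tool's axes at that moment; what a row does not reach only later rows make up. A row lasts 1/10 s, in which the tool goes at most 50 mm and 0.15 rad, less where a joint would pass 70% of its speed; a pose out of reach is approached as far as the arm can. finger_gap is the finger opening in mm, set as the call begins (left out keeps the last). The fingers move at their own pace and stop on an object; the grip force is fixed at half the most. Time passes only in rows, so rows that do not move let the fingers close. The tool returns the time, the measured TCP pose, the force, the opening and the grip force at its end. only (a regular expression) keeps the lines of the reply that match it, lines (a string "A,B") keeps lines A to B, and quiet returns only ok. Input that does not fit is refused with a message, and nothing moves.
- arm.read_state(): the state, without advancing time (a new reading comes with each control period).
- arm.get_image(name): name is "scene" or "side" or "wrist"; returns the picture (384x512x3 uint8, blue, green, red); there is no depth.
- arm.get_calibration(name): a dict with "K" (3x3 intrinsics, pixels), "rvec" (rotation vector, rad) and "tvec" (3), from world to camera coordinates, as OpenCV has them. Camera axes: x right, y down, z forward; pixel columns grow to the right and rows downward; lengths in mm; the calibration is good to about 2 mm. The wrist camera is an equidistant fisheye: a pixel r from the principal point sees the ray r / f radians off the axis. A picture is of the moment at which its call begins: read the wrist's pose just before it. get_calibration takes no time and is no camera call; for the wrist camera it gives the pose at the moment of the call.
- arm.job_done(): hands the job in; it is judged then, once.
The state is a dict: "clock": time; "joints": joint angles; "joint_vel": joint speeds; "joint_efforts": joint torques, N m; "position": TCP position; "ee_rot": TCP orientation; "contact_force": force on the tool from outside, world axes, zero at the start; "wrist_torque": the same for the moment, N m; "gripper_width": finger opening in mm; "grasp_force": force on a finger pad.
Only numpy, scipy, OpenCV 4.12 (cv2) and the standard library are available. Lean on these libraries where they do the work, as an engineer would, in place of code of your own. Each camera call takes 0.05 s, during which the arm holds its last target. There are 200 camera calls.

TASK

One of the two slides standing in the black stands has a small notch cut out of one corner, which marks its white frosted end and tells which face carries the yellow label. Draw that slide out of its stand and finish still holding it in the gripper, centred over the violet log book and at least 15 cm above the desk, about level, with the label facing up to be read and the frosted end pointing right, to the microscope's side of the desk. Leave the plain slide, the staining jar, the violet stain bottle and the box of cover glasses where they are.

Things in the scene. Friction and masses are not known exactly. Their poses are not given: they have to be found in the camera images.
- slide: slide to present: glass in a blue frame, 84 long (z) x 30 wide (y) x 5 thick (x), 0.03 kg. Origin: centre of the lower, clear end; +z runs to the frosted end, +x is the label face. Starts upright, frosted end on top, 16 mm deep in the slot of stand_a, turned almost any way. Grip anywhere on the straight 30 mm-apart long edges. The plain slide has the same size
- frosted_end (a point): middle of the white frosted part, which spans z = 56 to 80 mm of the slide; a yellow bar-marked label lies on its +x face only
- notch (a point): the notched corner of the slide, 7 x 7 mm cut out at the frosted end's +y corner: upper right as one looks at the label, upper left as one looks at the slide's back
- blank: the plain slide: same frame and size, all clear glass, no notch and no white end; stands in the other stand, stays there
- stand_a: fixed black block 64 x 64 x 22 mm in which the notched slide stands, same yaw as the slide; origin at the centre of its underside. Slot in its top 31.5 mm (y) x 6.5 mm (x), 16 mm deep, floor at 6 mm. The stands change places and turn from start to start
- stand_b: fixed black block like stand_a, in which the plain slide stands
- staining_jar: glass jar with violet content and lid, 55 mm across, 89 mm high, loose; origin at the centre of its underside; stays
- stain_violet: brown dropper bottle with black cap and violet label, 33 mm across, 87 mm high, loose; origin at the centre of its underside; stays
- coverslips: small blue and white box of cover glasses, 35 x 35 x 22 mm, loose; origin at the centre of its underside; stays
- log_book: flat violet spiral log book, 148 (x) x 109 (y) x 14 mm, fixed on the desk to the left of the stands; origin at the centre of its underside, +x points away from the robot, +y to the left, away from the microscope (within 0.15 rad of the world's)
- microscope_base (a point): middle of the microscope's foot on the desk; a fixed obstacle: its body reaches from 0.28 m nearer the robot to 0.3 m beyond this point, 0.11 m to either side, 0.57 m high; do not strike it with the arm
- monitor_foot (a point): front of the round foot of the fixed monitor at the far left, a tall obstacle: seen from above its screen runs slantwise from 0.11 m nearer the robot and 0.21 m to the left of this point to 0.16 m farther and 0.21 m to the right, 0.5 m high; do not strike it with the arm

How it is judged:
By the outcome, as a careful person would: the job done as asked, in the order asked, and still so for the second after the job is handed in, while the arm keeps its last pose, push and grip.
It also fails if it takes over 40 s, if anything falls off the work surface, if the arm or the gripper's body presses on something with over 40 N, if the wrist force passes 120 N, or if a joint passes its speed limit or range.

## Working session

There is one attempt and no reset: what is moved stays moved. The work goes in short steps, Python scripts to look and compute and a tool call to move; the robot and the scene stay as the last step left them, time stands still between calls to the robot, and variables do not carry over. Pictures are saved under pics/ and viewed, at most 10 in all, crops included, and the job is handed in when it is done.

```bash
ls; mkdir -p pics
```

Run:
```python
from bench import arm
import cv2
for n in ("scene","side","wrist"):
    c=arm.get_calibration(n);print(n,c)
    cv2.imwrite(f"pics/{n}0.png",arm.get_image(n))
a=cv2.imread("pics/scene0.png");b=cv2.imread("pics/side0.png")
```

```text
bench.py
pics
scene {'K': array([[464.75397745,   0.        , 253.89269997],
       [  0.        , 464.75397745, 182.982009  ],
       [  0.        ,   0.        ,   1.        ]]), 'rvec': array([ 1.98649821, -1.18005952,  0.56876359]), 'tvec': array([-325.62833307,  331.74102578,  931.32462114])}
side {'K': array([[352.67430897,   0.        , 256.46723954],
       [  0.        , 352.67430897, 186.17592657],
       [  0.        ,   0.        ,   1.        ]]), 'rvec': array([ 0.72321126, -2.76153958,  0.90284389]), 'tvec': array([459.20730775, 329.78181216, 931.30061938])}
wrist {'K': array([[297.31863964,   0.        , 257.43469366],
       [  0.        , 297.31863964, 189.79743501],
       [  0.        ,   0.        ,   1.        ]]), 'rvec': array([-1.83067778,  2.29834912,  0.33635743]), 'tvec': array([623.94481892, -37.81918716, 380.56675373])}
```

View pics/scene0.png

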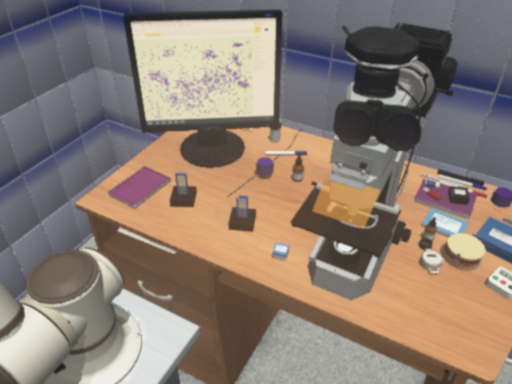

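View pics/side0.png

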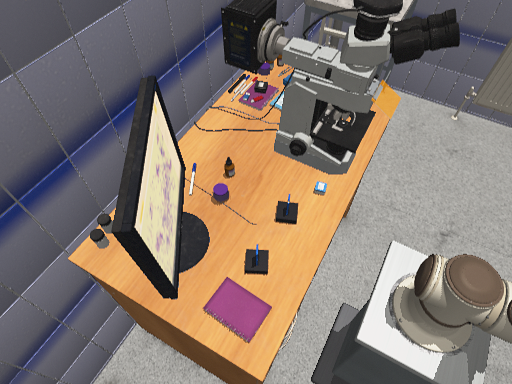

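Scene shows stands at about (183,195) and (242,217), with the slides upright, and the log book at (140,186). Side shows them at (257,262) and (287,211), book at (238,308). I'll zoom in on the stands and check the wrist view.

Create h.py:
```python
import numpy as np,cv2
from scipy.spatial.transform import Rotation as R
def ray(c,u,v,fish=False):
    K=c["K"];Rm=cv2.Rodrigues(np.array(c["rvec"],float))[0];o=-Rm.T@np.ravel(c["tvec"])
    x=(u-K[0,2])/K[0,0];y=(v-K[1,2])/K[1,1]
    if fish:
        r=np.hypot(x,y);s=np.sin(r)/max(r,1e-9);d=np.array([x*s,y*s,np.cos(r)])
    else: d=np.array([x,y,1])
    return o,Rm.T@d
def atz(c,u,v,z,fish=False):
    o,d=ray(c,u,v,fish);return o+d*(z-o[2])/d[2]
def proj(c,P,fish=False):
    Rm=cv2.Rodrigues(np.array(c["rvec"],float))[0];p=Rm@np.array(P,float)+np.ravel(c["tvec"])
    if not fish: q=p[:2]/p[2]
    else:
        r=np.hypot(p[0],p[1]);q=p[:2]/r*np.arctan2(r,p[2])
    return c["K"][:2,:2]@q+c["K"][:2,2]
```

Run:
```python
from h import *
from bench import arm
s=arm.get_calibration("scene");d=arm.get_calibration("side")
for n,a,b in (("stand1",(183,196),(257,263)),("stand2",(242,218),(287,212)),("book",(140,186),(238,308)),("cov",(281,252),(320,188)),("jar",(264,168),(220,190)),("bottle",(297,170),(229,170))):
    print(n,atz(s,*a,15).round(),atz(d,*b,15).round())
A=cv2.imread("pics/scene0.png");B=cv2.imread("pics/side0.png")
f=lambda im,x,y:cv2.resize(im[y-35:y+35,x-45:x+45],(400,300),interpolation=cv2.INTER_CUBIC)
cv2.imwrite("pics/crop.png",np.vstack([np.hstack([f(A,183,190),f(A,242,210)]),np.hstack([f(B,257,258),f(B,287,207)])]))
```

```text
stand1 [462. 103.  15.] [462. 112.  15.]
stand2 [463. -84.  15.] [463. -80.  15.]
book [440. 234.  15.] [444. 246.  15.]
cov [ 404. -225.   15.] [ 410. -215.   15.]
jar [683. -33.  15.] [688. -49.  15.]
bottle [ 721. -123.   15.] [ 706. -133.   15.]
```

View pics/crop.png

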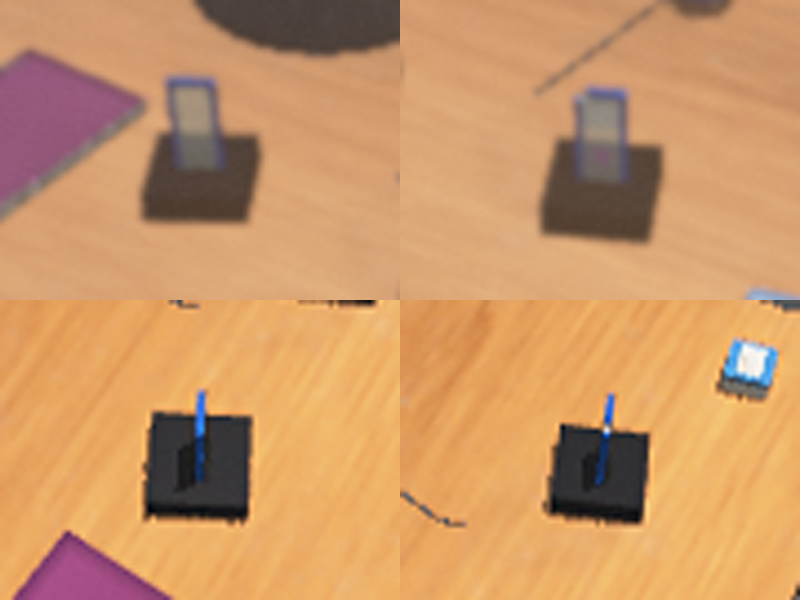

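View pics/wrist0.png

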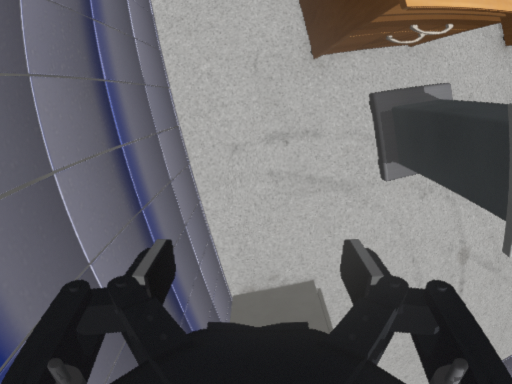

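Wrist view sees only floor and wall. The stand at about (463,-83) holds the notched, whitish slide: the notch is upper left in the scene view, so that camera sees the back, and no yellow is visible. The coverslip box is at about (407,-220). Next I'll work out the tool axes and the rough yaw.

Run:
```python
from h import *
from bench import arm
st=arm.read_state();print({k:np.round(v,3) for k,v in st.items()})
print(R.from_quat(st["ee_rot"]).as_matrix().round(3))
s=arm.get_calibration("scene");d=arm.get_calibration("side");w=arm.get_calibration("wrist")
for c in (s,d,w):print("cam",ray(c,250,190)[0].round())
print("wristaxes\n",cv2.Rodrigues(w["rvec"])[0].round(2))
# slide top corners in scene crop2: (576,96),(627,92)->offset (242,210)
g=lambda cx,cy,x0,y0,X,Y:((X-x0)/400*90+cx-45-.5,(Y-y0)/300*70+cy-35-.5)
for n,P in(("top L",(577,93)),("top R",(626,90))):print(n,atz(s,*g(242,210,400,0,*P),90).round(1))
for n,P in(("base L",(578,178)),("base R",(626,183))):print(n,atz(s,*g(242,210,400,0,*P),22).round(1))
for n,P in(("side top",(611,396)),("side edge",(606,431)),("side base",(600,484))):print(n,g(287,207,400,300,*P),[atz(d,*g(287,207,400,300,*P),z).round(1) for z in (90,22)])
for P in ((155+400,140),(262+400,146),(250+400,242),(142+400,235)):print("blk sc",atz(s,*g(242,210,400,0,*P),22).round(1))
for P in ((560,425),(648,433),(553,510),(641,522)):print("blk sd",atz(d,*g(287,207,400,300,*P),22).round(1))
print("mon foot",atz(s,212,160,0).round(),"micro",atz(s,345,265,0).round(),atz(d,315,150,0).round())
print("book sc",[atz(s,*p,14).round() for p in ((142,167),(171,184),(140,204),(110,188))])
print("book sd",[atz(d,*p,14).round() for p in ((225,279),(271,311),(246,339),(205,306))])
```

```text
{'clock': np.float64(0.15), 'joints': array([ 1.604,  0.385,  0.007, -0.   , -1.194, -0.259]), 'joint_vel': array([-0.002, -0.001,  0.006,  0.001, -0.002,  0.001]), 'joint_efforts': array([-0.0000e+00, -3.9268e+01,  1.8858e+01,  4.1890e+00, -3.0000e-03,
        0.0000e+00]), 'position': array([139.812, 608.746, 247.498]), 'ee_rot': array([ 0.994, -0.113, -0.   ,  0.001]), 'contact_force': array([ 0.71 , -0.061, -1.481]), 'wrist_torque': array([-0.015,  0.006,  0.001]), 'grasp_force': np.float64(0.0), 'gripper_width': np.float64(85.761)}
[[ 0.975 -0.224 -0.   ]
 [-0.224 -0.975 -0.002]
 [ 0.     0.002 -1.   ]]
cam [-302. -533.  842.]
cam [271. 474. 943.]
cam [211. 593. 374.]
wristaxes
 [[-0.22 -0.97  0.  ]
 [-0.93  0.21  0.29]
 [-0.28  0.06 -0.96]]
top L [456.1 -72.5  90. ]
top R [471.7 -95.4  90. ]
base L [456.3 -71.3  22. ]
base R [465.9 -98.1  22. ]
side top (288.975, 193.9) [array([470. , -94.7,  90. ]), array([ 485.9, -140. ,   22. ])]
side edge (287.85, 202.06666666666666) [array([460.2, -67.1,  90. ]), array([ 475.3, -110.3,   22. ])]
side base (286.5, 214.43333333333334) [array([445. , -27.6,  90. ]), array([458.9, -67.6,  22. ])]
blk sc [479.6 -41.9  22. ]
blk sc [ 505.3 -100.5   22. ]
blk sc [ 428.3 -134.5   22. ]
blk sc [404.2 -78.2  22. ]
blk sd [505.9 -99.   22. ]
blk sd [ 448.7 -123.3   22. ]
blk sd [477.2 -32.6  22. ]
blk sd [420.9 -53.3  22. ]
mon foot [660. 136.   0.] micro [ 452. -371.    0.] [ 494. -373.   -0.]
book sc [array([514., 288.,  14.]), array([490., 164.,  14.]), array([380., 186.,  14.]), array([393., 303.,  14.])]
book sd [array([515., 196.,  14.]), array([366., 210.,  14.]), array([388., 301.,  14.]), array([522., 283.,  14.])]
```

Slide y points about (-.42,.91), so the label faces away from the robot. Plan: grasp from above with tool y along slide y, then tip the tool to point left over the book. First I'll swing over to above the stand.

Careful with the scale: shifts go in shares of 500 mm and turns go in shares of 120 degrees. That gives: 360 mm / 500 = 0.72, 324 mm / 500 = 0.648, 0.42 rad / 2.0944 = 0.2005.

Emit:
jog_arm:
  deltas: [0.056, 0.072, 0, 0, 0, 0.0668, 0.112, 0.144, 0, 0, 0, 0.1337, 0.168, 0.216, 0, 0, 0, 0.2005, 0.224, 0.288, 0, 0, 0, 0.2674, 0.28, 0.36, 0, 0, 0, 0.3342, 0.336, 0.432, 0, 0, 0, 0.4011, 0.392, 0.504, 0, 0, 0, 0.4679, 0.448, 0.576, 0, 0, 0, 0.5348, 0.504, 0.648, 0, 0, 0, 0.6016, 0.56, 0.72, 0, 0, 0, 0.6685]

```text
clock: 1.15
position: [332.3, 193.7, 248.4]
ee_rot: [-0.686, 0.728, 0.0, 0.0]
contact_force: [0.6, 0.4, 0.1]
gripper_width: 85.3
grasp_force: 0.0
```

Add to h.py:
```python
def rel(st,P,Rt):
    r0=R.from_quat(st["ee_rot"]);return (r0.inv().apply(np.array(P)-st["position"])).round(1),(r0.inv()*Rt).as_rotvec().round(3)
def down(yaw_y):  # tool down, tool y at yaw
    y=np.array([np.cos(yaw_y),np.sin(yaw_y),0]);z=np.array([0,0,-1.]);return R.from_matrix(np.c_[np.cross(y,z),y,z])
```

Run:
```python
from h import *
from bench import arm
st=arm.read_state();print(st["position"],st["joints"].round(3))
print(rel(st,[463,-84,240],down(np.deg2rad(114))))
```

```text
[332.33877595 193.72453216 248.4287226 ] [ 0.956 -0.042 -0.525 -0.    -1.087 -1.016]
(array([ 269.4, -147.1,    8.3]), array([0.000e+00, 1.000e-03, 1.092e+00]))
```

To row units: 270 mm / 500 = 0.54, -147 mm / 500 = -0.294, 1.09 rad / 2.0944 = 0.5204.

Emit:
jog_arm:
  deltas: [0.068, -0.036, 0.002, 0, 0, 0.0668, 0.136, -0.074, 0.004, 0, 0, 0.1337, 0.202, -0.11, 0.006, 0, 0, 0.2005, 0.27, -0.148, 0.008, 0, 0, 0.2626, 0.338, -0.184, 0.01, 0, 0, 0.3247, 0.404, -0.22, 0.012, 0, 0, 0.3915, 0.472, -0.258, 0.014, 0, 0, 0.4584, 0.54, -0.294, 0.016, 0, 0, 0.5204, 0.54, -0.294, 0.016, 0, 0, 0.5204, 0.54, -0.294, 0.016, 0, 0, 0.5204]
  finger_gap: 60

```text
clock: 2.15
position: [463.8, -82.8, 239.7]
ee_rot: [-0.21, 0.978, 0.0, -0.001]
contact_force: [-0.2, -0.2, -0.0]
gripper_width: 59.6
grasp_force: 0.0
```

Run:
```python
from h import *
from bench import arm
import pickle
st=arm.read_state();print(st["position"],st["joints"].round(3))
w=arm.get_calibration("wrist");im=arm.get_image("wrist");pickle.dump((st,w),open("w1.pkl","wb"));cv2.imwrite("pics/w1.png",im)
a=np.deg2rad(114);u=np.array([np.cos(a),np.sin(a)])
for s in (-15,15):
  for z in (90,22):print(s,z,proj(w,[463.5+s*u[0],-83.5+s*u[1],z],True).round())
```

```text
[463.82171194 -82.79729399 239.6902913 ] [ 0.169  0.129 -0.366 -0.    -1.077 -1.316]
-15 90 [241. 180.]
-15 22 [244. 165.]
15 90 [272. 180.]
15 22 [269. 165.]
```

View pics/w1.png

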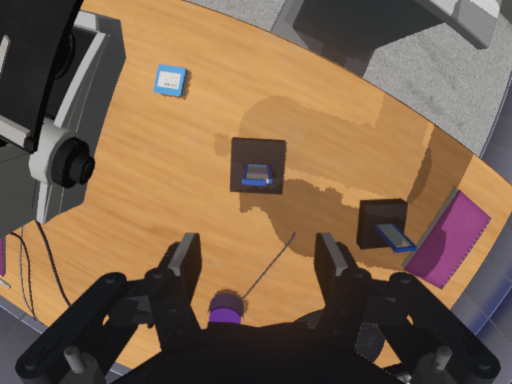

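Wrist view: the stand is at (258,166) with the notched slide leaning outward in perspective, top edge at about (242–272,183). The blank is at (390,230) and the book at (450,240). I'll zoom in to refine.

Run:
```python
from h import *
import pickle
st,w=pickle.load(open("w1.pkl","rb"));im=cv2.imread("pics/w1.png")
c=cv2.resize(im[130:200,222:295],(730,560),interpolation=cv2.INTER_CUBIC);c=cv2.resize(im[132:200,222:295],None,fx=8,fy=8,interpolation=cv2.INTER_CUBIC)
cv2.imwrite("pics/w1c.png",c)
h=cv2.cvtColor(im,cv2.COLOR_BGR2HSV)
m=cv2.inRange(h,(140,80,60),(170,255,255));m[:,:380]=0
n,l,s,_=cv2.connectedComponentsWithStats(m);k=1+s[1:,4].argmax();cn=cv2.findContours((l==k).astype(np.uint8),0,1)[0][0]
P=np.array([atz(w,*p[0],14,True)[:2] for p in cn],np.float32);print("book wrist",cv2.minAreaRect(P))
for f in("scene","side"):
    from bench import arm
    cal=arm.get_calibration(f);im=cv2.imread(f"pics/{f}0.png");h=cv2.cvtColor(im,cv2.COLOR_BGR2HSV)
    m=cv2.inRange(h,(140,80,60),(170,255,255));m[:,280:]=0;
    if f=="side":m[:270]=0
    n,l,s,_=cv2.connectedComponentsWithStats(m);k=1+s[1:,4].argmax();cn=cv2.findContours((l==k).astype(np.uint8),0,1)[0][0]
    P=np.array([atz(cal,*p[0].astype(float),14)[:2] for p in cn],np.float32);print("book",f,cv2.minAreaRect(P))
```

```text
book wrist ((447.40631103515625, 241.26315307617188), (102.75591278076172, 145.35968017578125), 85.12078857421875)
book scene ((444.34539794921875, 240.33145141601562), (97.04215240478516, 140.20985412597656), 84.76006317138672)
book side ((446.94989013671875, 245.10113525390625), (103.7686767578125, 146.36380004882812), 85.08363342285156)
```

View pics/w1c.png

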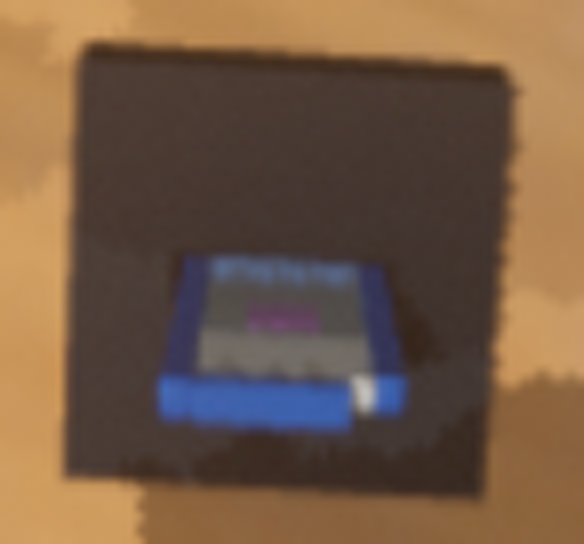

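Run:
```python
from h import *
import pickle
st,w=pickle.load(open("w1.pkl","rb"))
g=lambda x,y,z:atz(w,x/8+222-.44,y/8+132-.44,z,True)
def pr(n,a,b):
    d=(b-a)[:2];print(n,a.round(1),b.round(1),"mid",((a+b)/2).round(1),"len",np.hypot(*d).round(1),"yaw",np.rad2deg(np.arctan2(d[1],d[0])).round(1))
pr("base back",g(181,256,22),g(384,264,22))
pr("front top z90",g(163,424,90),g(352,432,90))
pr("back top z90",g(158,376,90),g(352,380,90))
pr("blk far",g(66,476,22),g(484,497,22))
pr("blk near",g(85,60,22),g(508,82,22))
```

```text
base back [467.8 -97.8  22. ] [456.5 -70.   22. ] mid [462.2 -83.9  22. ] len 30.0 yaw 112.0
front top z90 [473.5 -94.4  90. ] [465.  -73.2  90. ] mid [469.3 -83.8  90. ] len 22.8 yaw 111.8
back top z90 [468.3 -97.4  90. ] [459.1 -76.   90. ] mid [463.7 -86.7  90. ] len 23.3 yaw 113.1
blk far [ 506.1 -100.1   22. ] [483.  -40.9  22. ] mid [494.5 -70.5  22. ] len 63.6 yaw 111.3
blk near [ 446.8 -122.4   22. ] [424.3 -65.   22. ] mid [435.5 -93.7  22. ] len 61.6 yaw 111.4
```

To row units: 182 mm / 500 = 0.364, 172 mm / 500 = 0.344, 0.04 rad / 2.0944 = 0.0191.

Emit:
jog_arm:
  deltas: [-0.002, 0, 0.06, 0, 0, 0.0191, -0.002, 0, 0.13, 0, 0, 0.0191, -0.002, 0, 0.2, 0, 0, 0.0191, -0.002, 0, 0.26, 0, 0, 0.0191, -0.002, 0, 0.31, 0, 0, 0.0191, -0.002, 0, 0.344, 0, 0, 0.0191, -0.002, 0, 0.364, 0, 0, 0.0191, -0.002, 0, 0.364, 0, 0, 0.0191]
  finger_gap: 60

```text
clock: 3.0
position: [464.3, -80.9, 57.6]
ee_rot: [-0.193, 0.981, 0.0, -0.001]
contact_force: [-0.6, -0.3, 0.3]
gripper_width: 59.6
grasp_force: 0.0
```

Run:
```python
from h import *
from bench import arm
st=arm.read_state();print(st["position"],rel(st,[464.8,-82.6,58],down(np.deg2rad(111.7))))
```

```text
[464.25592214 -80.90339367  57.57867777] (array([ 0.1, -1.8, -0.4]), array([ 0.001, -0.002,  0.009]))
```

Emit:
jog_arm:
  deltas: [0, 0, 0, 0, 0, 0, 0, 0, 0, 0, 0, 0, 0, 0, 0, 0, 0, 0, 0, 0, 0, 0, 0, 0, 0, 0, 0, 0, 0, 0, 0, 0, 0, 0, 0, 0]
  finger_gap: 20

```text
clock: 3.6
position: [465.9, -81.5, 59.4]
ee_rot: [-0.192, 0.981, -0.0, 0.001]
contact_force: [-0.4, 2.0, 6.6]
gripper_width: 28.9
grasp_force: 59.0
```

To row units: -220 mm / 500 = -0.44, -190 mm / 500 = -0.38.

Emit:
jog_arm:
  deltas: [0, 0, -0.012, 0, 0, 0, 0, 0, -0.028, 0, 0, 0, 0, 0, -0.048, 0, 0, 0, 0, 0, -0.088, 0, 0, 0, 0, 0, -0.148, 0, 0, 0, 0, 0, -0.22, 0, 0, 0, 0, 0, -0.3, 0, 0, 0, 0, 0, -0.38, 0, 0, 0, 0, 0, -0.44, 0, 0, 0, 0, 0, -0.44, 0, 0, 0]

```text
clock: 4.6
position: [466.7, -82.0, 283.9]
ee_rot: [-0.192, 0.981, -0.001, 0.005]
contact_force: [1.4, 0.2, 0.1]
gripper_width: 28.3
grasp_force: 59.3
```

Run:
```python
from h import *
from bench import arm
st=arm.read_state();print(st["position"],st["joints"].round(3))
im=[arm.get_image(n) for n in("scene","side","wrist")]
c=[arm.get_calibration(n) for n in("scene","side")]
o=[]
for i in (0,1):
    x,y=proj(c[i],st["position"]).astype(int);o.append(cv2.resize(im[i][max(y-40,0):y+60,max(x-65,0):x+65],(390,300)))
o.append(cv2.resize(im[2][150:310,150:360],(390,300)))
cv2.imwrite("pics/held.png",np.vstack([np.hstack(o[:2]),np.hstack([o[2],o[2]*0])]))
Rf=R.from_matrix(np.array([[0,-1,0],[0,0,1],[-1,0,0.]]).T if 0 else np.c_[[0,0,-1],[-1,0,0],[0,1,0]])
print(np.linalg.det(Rf.as_matrix()),rel(st,[447,230,300],Rf))
```

```text
[466.70766743 -81.95703415 283.87550788] [ 0.171  0.093 -0.293  0.002 -1.175 -1.356]
1.0 (array([-99.4, 296.3, -16.3]), array([-0.926, -1.361, -0.912]))
```

View pics/held.png

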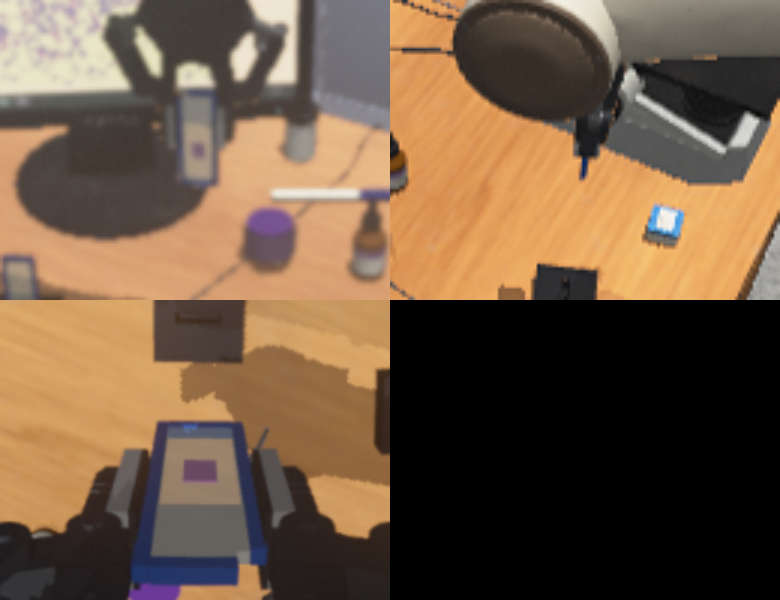

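The slide is out and held straight, with the notch on tool +y, its back toward tool +x and the frosted end by the palm. I'll move left and yaw first, clear of the microscope, and tilt after that.

To row units: 270 mm / 500 = 0.54, 180 mm / 500 = 0.36, -1.19 rad / 2.0944 = -0.5682.

Emit:
jog_arm:
  deltas: [-0.02, 0.06, -0.004, 0, 0, -0.0621, -0.038, 0.12, -0.008, 0, 0, -0.1241, -0.058, 0.18, -0.012, 0, 0, -0.191, -0.076, 0.24, -0.016, 0, 0, -0.2531, -0.096, 0.3, -0.018, 0, 0, -0.3151, -0.114, 0.36, -0.022, 0, 0, -0.382, -0.134, 0.42, -0.024, 0, 0, -0.444, -0.152, 0.48, -0.028, 0, 0, -0.5061, -0.172, 0.54, -0.032, 0, 0, -0.5682, -0.172, 0.54, -0.032, 0, 0, -0.5682]

```text
clock: 5.75
position: [442.5, 203.2, 292.6]
ee_rot: [0.711, -0.703, -0.0, 0.002]
contact_force: [-0.0, -0.3, 0.4]
gripper_width: 28.7
grasp_force: 59.3
```

Run:
```python
from h import *
from bench import arm
st=arm.read_state();print(st["position"],st["joints"].round(3))
Rf=R.from_matrix(np.c_[[0,0,-1],[-1,0,0],[0,1,0]])
print(rel(st,[447,230,300],Rf))
```

```text
[442.49456894 203.16585344 292.62160508] [ 0.765  0.117 -0.242 -0.    -1.215 -0.754]
(array([-26.8,  -4.8,  -7.4]), array([ 0.01 , -1.573,  0.006]))
```

To row units: -10 mm / 500 = -0.02, -5 mm / 500 = -0.01, -0.8 rad / 2.0944 = -0.382.

Emit:
jog_arm:
  deltas: [0, 0, -0.01, 0, -0.0477, 0, 0, 0, -0.02, 0, -0.0955, 0, 0, 0, -0.02, 0, -0.1432, 0, 0, 0, -0.02, 0, -0.191, 0, 0, 0, -0.02, 0, -0.2387, 0, 0, 0, -0.02, 0, -0.2865, 0, 0, 0, -0.02, 0, -0.3342, 0, 0, 0, -0.02, 0, -0.382, 0, 0, 0, -0.02, 0, -0.382, 0]

```text
clock: 6.65
position: [442.8, 198.5, 301.5]
ee_rot: [-0.65, 0.652, 0.277, 0.273]
contact_force: [0.4, -0.8, -0.9]
gripper_width: 28.7
grasp_force: 59.4
```

Run:
```python
from h import *
from bench import arm
st=arm.read_state();print(st["position"],st["joints"].round(3))
Rf=R.from_matrix(np.c_[[0,0,-1],[-1,0,0],[0,1,0]])
print(rel(st,[447,230,300],Rf))
```

```text
[442.77433891 198.48886446 301.4866744 ] [ 0.237  0.098 -0.168 -0.837 -1.222  0.028]
(array([-20.9,  -4.2,  23.6]), array([ 0.002, -0.771, -0.007]))
```

Tracking well. I'll finish the tilt.

To row units: 24 mm / 500 = 0.048, -21 mm / 500 = -0.042, -0.77 rad / 2.0944 = -0.3676.

Emit:
jog_arm:
  deltas: [-0.004, 0, 0.004, 0, -0.0477, 0, -0.01, -0.002, 0.01, 0, -0.0955, 0, -0.016, -0.004, 0.016, 0, -0.1432, 0, -0.02, -0.004, 0.022, 0, -0.191, 0, -0.026, -0.006, 0.028, 0, -0.2387, 0, -0.032, -0.006, 0.036, 0, -0.2865, 0, -0.038, -0.008, 0.042, 0, -0.3342, 0, -0.042, -0.008, 0.048, 0, -0.3676, 0, -0.042, -0.008, 0.048, 0, -0.3676, 0, -0.042, -0.008, 0.048, 0, -0.3676, 0]

```text
clock: 7.65
position: [446.6, 232.8, 301.9]
ee_rot: [0.502, -0.5, -0.501, -0.497]
contact_force: [-0.3, 0.2, 0.3]
gripper_width: 29.2
grasp_force: 59.4
```

Run:
```python
from h import *
from bench import arm
st=arm.read_state();print(st["position"],st["joints"].round(3))
Rf=R.from_matrix(np.c_[[0,0,-1],[-1,0,0],[0,1,0]])
print(rel(st,[447,230,300],Rf))
im=[arm.get_image(n) for n in("scene","side")];o=[]
for i,n in enumerate(("scene","side")):
    x,y=proj(arm.get_calibration(n),st["position"]).astype(int);print(n,x,y);o.append(cv2.resize(im[i][max(y-50,0):y+50,max(x-65,0):x+65],(390,300),interpolation=cv2.INTER_CUBIC))
cv2.imwrite("pics/fin.png",np.hstack(o))
```

```text
[446.5669274  232.81683416 301.87674382] [-0.085  0.383 -0.265 -1.512 -1.642  0.648]
(array([ 1.9, -0.4, -2.8]), array([ 0.007, -0.004, -0.002]))
scene 124 93
side 235 256
```

View pics/fin.png

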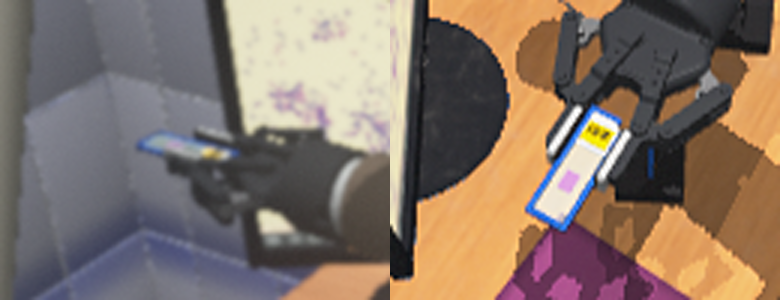

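Label up, frosted end to the right, slide about level. I'll measure its centre in the side image (crop centre about (579,168)) against the book.

Run:
```python
from h import *
from bench import arm
d=arm.get_calibration("side");im=arm.get_image("side")
g=lambda X,Y,z=303:atz(d,(X-390)/3+170-.33,Y/3+206-.33,z)
for p in((592,105),(634,130),(566,230),(527,212),(579,168)):print(g(*p).round(1))
```

```text
[461.1 202.5 303. ]
[427.4 204.6 303. ]
[430.5 284.7 303. ]
[458.  286.8 303. ]
[445.  245.4 303. ]
```

To row units: -2 mm / 500 = -0.004, -1 mm / 500 = -0.002.

Emit:
jog_arm:
  deltas: [0, -0.002, -0.004, 0, 0, 0, 0, -0.002, -0.004, 0, 0, 0, 0, -0.002, -0.004, 0, 0, 0, 0, -0.002, -0.004, 0, 0, 0, 0, -0.002, -0.004, 0, 0, 0, 0, -0.002, -0.004, 0, 0, 0]

```text
clock: 8.4
position: [448.0, 230.7, 302.7]
ee_rot: [0.501, -0.499, -0.501, -0.499]
contact_force: [0.1, -0.4, -0.6]
gripper_width: 28.7
grasp_force: 59.4
```

```bash
python3 -c "
from bench import arm
print(arm.job_done())"
```

```text
the job is handed in; nothing more can be done
None
```

The job is handed in at 8.4 s: the gripper holds the notched slide level about 30 cm above the desk, within about 3 mm of the log book's centre by my measurements, label up and frosted end to the right; no verdict was returned.

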